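Fill the care-kit rack and show the wax block to the inspection camera

TASK

Fill the wooden kit rack in order: set the small white cream pot down upright in the round pocket with one stud, then the wider pigment jar down upright in the round pocket with two studs, without dropping them. Then lift the wax block out of the oblong pocket with three studs and show its underside to the inspection camera: hold it still in the air, 75 mm from the lens to the middle of the block, centred on the lens, with its underside square to the line of sight and its long side parallel to the camera's two clamp knobs. Finish while still holding it there, without knocking the camera or moving the stud tin.

Things in the scene. Friction and masses are not known exactly. Their poses are not given: they have to be found in the camera images.
- pot_center (a point): Centre (half-way up) of the small white cream pot, a closed cylinder 43 mm in diameter and 58 mm tall, standing loose on the table at the robot's right; z is its upright axis. About 0.09 kg.
- jar_center (a point): Centre (half-way up) of the pigment jar: dark body, white screw cap, a closed cylinder 53 mm in diameter and 57 mm tall, standing loose on the table at the robot's right; z is its upright axis. About 0.14 kg.
- tin_center (a point): Centre of the round tin of studs, 65 mm in diameter and 24 mm tall, loose on the table; a bystander, stays where it is. Pot, jar and tin may stand in any of three spots near one another.
- block_center (a point): Centre of the wax block, 40 (x) by 72 (y, long side) by 32 mm (z), 0.08 kg; it lies flat in the oblong pocket, its underside 8 mm and its top 40 mm above the table, so 22 mm of it stand above the rack. Axes are the block's own; at the start they are nearly those of the rack, with up to 2 degrees of play.
- pocket1 (a point): Centre of the mouth (18 mm above the table, level with the rack's top) of pocket 1, round, 49 mm wide, one brass stud before it. The floor is 10 mm below the mouth. The rack is a fixed wooden block 90 (x) by 266 (y) by 18 mm; all pockets lie on its long middle line; point axes are the rack's (y along the row, pockets 1, 2, 3 go towards -y, z up, studs on the -x side).
- pocket2 (a point): The same for pocket 2, round, 59 mm wide, 10 mm deep, two studs, 80 mm from pocket 1.
- pocket3 (a point): The same for pocket 3, oblong, 46 (x) by 78 mm (y), 10 mm deep, three studs, 90 mm from pocket 2; it holds the wax block.
- camera_stand: Fixed stand of the inspection camera: a dark steel foot 90 x 90 x 10 mm, with two upright cheeks that carry the black camera head; a black clamp knob on the outside of each cheek, the two knobs in a line along y. Origin under the middle of the foot; z up. The head leans 24 degrees (0.42 rad) off the upright towards -x, the robot's side.
- lens (a point): Middle of the lens, at the upper end of the black cylindrical camera head (58 mm across, white light ring round the lens), about 106 mm above the table. z is the line of sight, out of the lens (up and leaning to the robot's side); y is level and parallel to the line through the two clamp knobs.
- view_point (a point): The point in the air 75 mm out of the lens along its line of sight (about 175 mm above the table), where the block's centre is wanted; axes as those of the lens. The block's z axis is wanted along this z (underside to the lens), its long side (y, either way round) along this y.
Not all that is in view belongs to the job. What is shaped like the part that bears jar_center but purple is not meant. What is shaped like the part that bears pot_center but green is not meant.

How it is judged:
On the way, in this order (a step that is already met when the one before it is completed fails the run):
1. the cream pot stands upright on the floor of pocket 1, let go (horizontal distance between pot_center and pocket1 below 0.008 m and z of pot_center in the frame of pocket1 below 0.0225 m and angle between pot_center's own z axis and vertical below 0.1 rad and contact force between the fingers and cream_pot below 0.05 N), for 0.2 s.
2. then the pigment jar stands upright on the floor of pocket 2, let go (horizontal distance between jar_center and pocket2 below 0.008 m and z of jar_center in the frame of pocket2 below 0.022 m and angle between jar_center's own z axis and vertical below 0.1 rad and contact force between the fingers and pigment_jar below 0.05 N), for 0.2 s.
3. then the wax block is held still at the view point, square to the line of sight (distance between block_center and view_point below 0.015 m and angle between the z axis of block_center and the z axis of view_point, either way round below 0.17 rad and angle between the y axis of block_center and the y axis of view_point, either way round below 0.17 rad and contact force between the fingers and wax_block above 1 N and contact force between wax_block and camera_stand below 0.05 N and linear speed of wax_block below 0.03 m/s), for 0.2 s.
At the end, for the whole second after the job is handed in: Pot in pocket 1 and jar in pocket 2: let go, 8 mm from centre at most, on the floor, upright to 0.1 rad. Fingers hold the block (over 1 N) off the camera, still, its centre within 15 mm of the view point, its z and long side within 0.17 rad of the view point's z and y (all of step 1 and all of step 2 and all of step 3); the arm keeps its last pose, push and grip.
It fails at once if the cream pot is dropped or thrown (over 0.6 m/s out of the fingers) (linear speed of cream_pot above 0.6 m/s and contact force between the fingers and cream_pot below 0.02 N).
It fails at once if the pigment jar is dropped or thrown (over 0.6 m/s out of the fingers) (linear speed of pigment_jar above 0.6 m/s and contact force between the fingers and pigment_jar below 0.02 N).
It fails at once if the camera is knocked (over 3 N) (contact force between camera_stand and anything else above 3 N).
It fails at once if the stud tin is moved by more than 25 mm (distance of tin_center from where it was at the start of the episode above 0.025 m).
It also fails if it takes over 58 s, if anything falls off the work surface, if the arm or the gripper's body presses on something with over 40 N, if the wrist force passes 120 N, or if a joint passes its speed limit or range.

ROBOT

A 6-joint arm with a two-finger parallel gripper is mounted at the origin on a cart in front of the work surface, level with it; the furniture and walls round the work are solid. World frame = base frame: x ahead of the robot, y to its left, z up, the work surface at z = 0. Lengths are in m, angles in rad, forces in N, time in s.
With the tool pointing down it reaches from about 0.3 to 0.875 m from the base axis. Payload 6.4 kg.
Tool frame: the origin (TCP) lies midway between the tips of the shut fingers; the grasp point (between the pads) lies 19 mm behind it (ctrl.pinch_z is the distance from the TCP to the grasp point, in m); z points along the fingers, y is the line along which they close (so a half turn about z gives the same grasp; the last joint's range is limited). The gripper opens to 85 mm and grips with 20 to 120 N. Pads are 22 mm wide; open, the fingers measure 114 mm over their backs; the gripper's body (76 mm by 85 mm) begins 54 mm behind the grasp point. The pads swing forward as they close: fully open they stand 13 mm farther back than shut.
Start: joints at [1.037, 0.181, 1.607, -0, 1.354, -0.206], TCP at [0.185, 0.544, 0.231] pointing down, gripper open.
Joint ranges: [-2.99, 2.99], [-0.89, 2.07], [0.3, 2.58], [-1.14, 4.28], [0, 2.63], [-3.12, 3.12]. Speed limits (rad/s): [2.57, 2.57, 3.01, 3.14, 3.14, 3.14].

INTERFACE

Orientations are given as a unit quaternion [w, x, y, z].
In Python, from bench import ctrl gives the robot as it stands.
- The arm moves only by the tool apply_moves, never from a script. Its argument "moves" is a list of rows, each an object with "jaw": the opening, from 0 (shut) to 1 (fully open); "offset": the shift along the tool's x, y, z in mm, a list of three; "rot": the turn, a rotation vector about the tool's x, y, z in degrees, a list of three. In form: [{"jaw": jaw, "offset": [dx, dy, dz], "rot": [ax, ay, az]}, ...]. A call has exactly 5 rows; each row shifts and turns the commanded pose from where the row before left it, along the tool's axes as they then stand; what a row does not reach is not made up. A row lasts 1/8 s, in which the tool goes at most 62.5 mm and 10.7 degrees, less where a joint would pass 70% of its speed; a pose out of reach is approached as far as the arm can. A call is refused whole if a number of a shift passes 62.5 or a number of a turn 10.7, either way. A call with a gripper value outside its range is refused whole. The fingers move at their own pace and stop on an object; the grip force is fixed at half the most. Time passes only in rows, so rows that do not move let the fingers close, or fill a call up. It gives the time, the measured TCP pose, the force, the opening and the grip force at its end, in the units of the state.
- ctrl.get_obs(): the state, without advancing time (a new reading comes with each control period).
- ctrl.camera(name): name is "scene" or "top" or "wrist"; returns (picture, depth): 400x640x3 uint8, red, green, blue; 400x640 float32, m along the optical axis (not along the pixel's ray), 0 where there is no reading.
- ctrl.camera_params(name): a dict with "K" (3x3 intrinsics, pixels), "cam_to_world" (4x4, takes a point from camera to world coordinates); the wrist camera has in their place "mount" (4x4, takes a point from camera to tool coordinates, whose origin is the TCP and whose axes are the flange's). Camera axes: x right, y down, z forward; pixel columns grow to the right and rows downward; lengths in m; the calibration is good to about 2 mm. A picture is of the moment at which its call begins: read the wrist's pose just before it. camera_params takes no time and is no camera call.
- ctrl.hand_in(): hands the job in; it is judged then, once.
Trained networks look in the newest picture that a camera, given by its name, has taken for a name from the list of things; names that differ only in an ending like _2 or _b are one class to them, and where a whole thing is asked for, a point or a joint stands for the part that bears it (a point fixed in the world has none). Each returns a list of dicts, best first, with "score" (0 to 1); they miss things now and then, are a little off and sometimes report something else, mostly with a low value. They report only what shows in the picture. A call takes as long as a camera call. They do not tell look-alikes from the thing itself.
- ctrl.outline_of(camera, target): "region" (400x640 bool, what is visible of it) and "position" ([column, row] in pixels, amid what is visible of it).
The state is a dict: "time_s": time; "q": joint angles; "dq": joint speeds; "joint_efforts": joint torques, N m; "eef_pos": TCP position; "eef_rot": TCP orientation; "wrist_force": force on the tool from outside, world axes, zero at the start; "torque": the same for the moment, N m; "opening": opening from 0.0 (shut) to 1.0 (fully open); "grasp_force": force on a finger pad.
Only numpy, scipy, OpenCV 4.12 (cv2) and the standard library are available. Lean on these libraries where they do the work, as an engineer would, in place of code of your own. Each camera call takes 0.05 s, during which the arm holds its last target. There are 200 camera calls.

## Working session

There is one attempt and no reset: what is moved stays moved. The work goes in short steps, Python scripts to look and compute and a tool call to move; the robot and the scene stay as the last step left them, time stands still between calls to the robot, and variables do not carry over. Pictures are saved under pics/ and viewed, at most 10 in all, crops included, and the job is handed in when it is done.

Besides the shell and the picture viewer there is one more tool, called after ">>>" by a JSON object that holds its "method" and its "body", one argument or row to a line. apply_moves: Moves the arm, as the interface text tells. Its arguments: {"type":"object","properties":{"moves":{"type":"array"}},"required":["moves"]}

```bash
mkdir -p pics; ls; python3 - <<'E'
from bench import ctrl
import cv2,numpy as np
o=ctrl.get_obs();print(o['time_s'],o['eef_pos'],o['eef_rot'],o['q'],ctrl.pinch_z)
ims=[]
for c in ['scene','top']:
    p=ctrl.camera_params(c);print(c,np.round(p['K'],1).tolist(),np.round(p['cam_to_world'],3).tolist())
    im,d=ctrl.camera(c);cv2.imwrite(f'pics/{c}0.png',im[:,:,::-1])
    np.savez(f'/tmp/{c}0.npz',im=im,d=d)
    for t in ['pot_center','jar_center','tin_center','block_center','pocket1','pocket2','pocket3','lens','camera_stand']:
        try:
            r=ctrl.outline_of(c,t)
            for x in r[:4]: print(c,t,round(x['score'],2),np.round(x['position'],1),int(x['region'].sum()))
        except Exception as e: print(t,e)
print(np.round(ctrl.camera_params('wrist')['mount'],4).tolist(),np.round(ctrl.camera_params('wrist')['K'],1).tolist())
print(ctrl.get_obs()['time_s'])
E
```

```text
pics
0.0 [0.18480316 0.54388427 0.23036432] [-3.35042130e-04  1.63151255e-01  9.86600648e-01 -8.46766660e-04] [ 1.03670417e+00  1.81548421e-01  1.60804050e+00  1.22377909e-05
  1.35382498e+00 -2.06326936e-01] 0.0187
scene [[482.7, 0.0, 323.6], [0.0, 482.7, 208.5], [0.0, 0.0, 1.0]] [[0.649, -0.41, 0.641, -0.53], [-0.761, -0.367, 0.535, -0.923], [0.016, -0.835, -0.55, 1.049], [0.0, 0.0, 0.0, 1.0]]
scene pot_center 0.7 [404.7 281.3] 288
scene jar_center 0.89 [430.5 262.9] 350
scene jar_center 0.85 [385.  257.1] 288
scene tin_center 0.75 [358.5 277.1] 332
scene block_center 0.78 [323.5 244.7] 273
scene block_center 0.71 [409.3 279.9] 279
scene pocket1 0.71 [309.2 234.9] 1107
scene pocket2 0.71 [309.2 234.9] 1107
scene pocket3 0.71 [309.2 234.9] 1107
scene lens 0.61 [251.5 183.7] 253
scene camera_stand 0.79 [254.  198.2] 592
top [[381.6, 0.0, 316.8], [0.0, 381.6, 197.0], [0.0, 0.0, 1.0]] [[0.006, -0.988, 0.156, 0.319], [-1.0, -0.005, 0.004, -0.038], [-0.003, -0.156, -0.988, 1.354], [0.0, 0.0, 0.0, 1.0]]
top pot_center 0.7 [422.5 203.2] 187
top pot_center 0.63 [433.8 227.8] 151
top pot_center 0.36 [307.1 201.6] 1737
top jar_center 0.78 [424.7 167.2] 242
top jar_center 0.67 [385.3 185.4] 219
top jar_center 0.49 [381.3 220.8] 289
top tin_center 0.76 [384.2 222.1] 305
top tin_center 0.48 [426.2 202.8] 145
top block_center 0.72 [332.9 208.1] 227
top block_center 0.35 [303.3 202.5] 1591
top pocket1 0.66 [305.1 201.7] 1605
top pocket1 0.45 [330.1 208. ] 262
top pocket2 0.66 [305.1 201.7] 1605
top pocket2 0.45 [330.1 208. ] 262
top pocket3 0.66 [305.1 201.7] 1605
top pocket3 0.45 [330.1 208. ] 262
top lens 0.83 [212.7 196.2] 277
top lens 0.4 [384.5 221.3] 316
[[0.0007, -0.9565, -0.2918, 0.0749], [1.0, 0.0007, 0.0002, -0.0006], [-0.0, -0.2918, 0.9565, -0.1421], [0.0, 0.0, 0.0, 1.0]] [[326.9, 0.0, 320.3], [0.0, 326.9, 196.4], [0.0, 0.0, 1.0]]
1.0
```

View pics/top0.png

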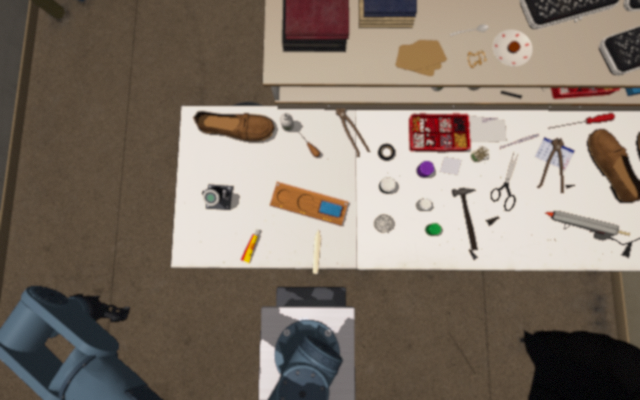

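View pics/scene0.png

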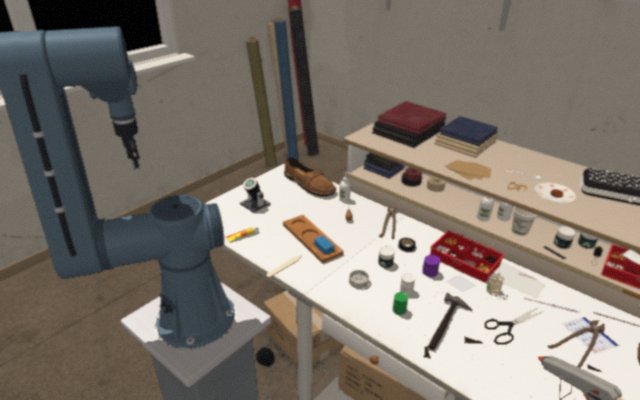

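The top view shows the rack at (310,203) with the blue block at (330,208) and the camera at (215,196).
- Pot candidates: white at (425,204) and green at (434,229). The white one is meant, since the text rules out green.
- Jar candidates: white-capped dark body at (388,185) and purple at (426,169). The white-capped one is meant, since the text rules out purple.
- The tin is at (384,223).

I'll enlarge a crop to confirm and take first positions.

```bash
cat > h.py <<'E'
import numpy as np,cv2
from scipy.spatial.transform import Rotation as R
from bench import ctrl
def tool():
    o=ctrl.get_obs();q=o['eef_rot'];T=np.eye(4);T[:3,:3]=R.from_quat([q[1],q[2],q[3],q[0]]).as_matrix();T[:3,3]=o['eef_pos'];return T
def cloud(K,T,d):
    v,u=np.indices(d.shape)
    p=np.stack([(u-K[0,2])/K[0,0]*d,(v-K[1,2])/K[1,1]*d,d],-1)
    return p@T[:3,:3].T+T[:3,3]
def look(c):
    p=ctrl.camera_params(c);T=tool()@p['mount'] if c=='wrist' else p['cam_to_world']
    im,d=ctrl.camera(c);return im,d,p['K'],T,cloud(p['K'],T,d)
def move_to(pos,Rm=None):
    "offset in tool axes (mm) and rotvec (deg) from current measured pose"
    T=tool();off=T[:3,:3].T@(np.array(pos)-T[:3,3])*1000
    rv=np.zeros(3) if Rm is None else R.from_matrix(T[:3,:3].T@Rm).as_rotvec(degrees=True)
    return np.round(off,1),np.round(rv,1)
E
python3 - <<'E'
from h import *
ims=[]
for c,(x0,y0,w,h) in {'top':(190,150,270,100),'scene':(230,160,270,160)}.items():
    z=np.load(f'/tmp/{c}0.npz');p=ctrl.camera_params(c);P=cloud(p['K'],p['cam_to_world'],z['d'])
    im=z['im'][y0:y0+h,x0:x0+w,::-1];ims.append(cv2.resize(im,None,fx=2.9,fy=2.9 if c=='top' else 1.8))
    if c=='top':
        for n,(u,v) in dict(whitepot=(424,203),green=(434,229),jar=(387,184),purple=(426,169),tin=(384,222),block=(331,208),lens=(212,196),rackL=(305,203),hole1=(281,196),tab=(360,210)).items():
            print(n,np.round(np.median(P[v-1:v+2,u-1:u+2].reshape(-1,3),0),3))
        m=(P[...,2]>.01)&(P[...,0]>.2)&(P[...,0]<.75)&(P[...,1]>-.6)&(P[...,1]<.6)&(P[...,2]<.3)
        n,l,s,ce=cv2.connectedComponentsWithStats(m.astype(np.uint8))
        for i in range(1,n):
            if s[i,4]>40:
                q=P[l==i];print(s[i],np.round(ce[i]),np.round(q.min(0),3),np.round(q.max(0),3))
ims=[i[:, :783] for i in ims]
cv2.imwrite('pics/crop0.png',np.vstack(ims))
E
```

```text
whitepot [ 0.505 -0.4    0.059]
green [ 0.416 -0.431  0.057]
jar [ 0.571 -0.276  0.055]
purple [ 0.625 -0.411  0.056]
tin [ 0.444 -0.271  0.008]
block [ 0.488 -0.082  0.04 ]
lens [0.517 0.315 0.108]
rackL [0.51  0.009 0.007]
hole1 [0.534 0.095 0.009]
tab [ 0.487 -0.187 -0.001]
[233 134  36   8 180] [250. 138.] [0.735 0.146 0.01 ] [0.75  0.273 0.059]
[409 136  62  15 473] [441. 144.] [ 0.701 -0.577  0.01 ] [ 0.75  -0.365  0.05 ]
[306 141  14  16 111] [313. 149.] [ 0.679 -0.04   0.011] [0.738 0.008 0.034]
[378 143  17  17 170] [386. 151.] [ 0.67  -0.311  0.01 ] [ 0.73  -0.252  0.026]
[471 150   7  11  41] [474. 155.] [ 0.667 -0.6    0.014] [ 0.702 -0.585  0.051]
[416 160  18  17 234] [425. 168.] [ 0.606 -0.438  0.01 ] [ 0.658 -0.388  0.063]
[378 176  18  17 221] [387. 184.] [ 0.548 -0.304  0.01 ] [ 0.599 -0.251  0.063]
[ 269  181   79   45 1551] [311. 203.] [ 0.431 -0.14   0.01 ] [0.587 0.137 0.045]
[202 184  30  26 492] [215. 195.] [0.486 0.273 0.01 ] [0.577 0.365 0.121]
[451 187  27  63 471] [467. 214.] [ 0.351 -0.59   0.01 ] [ 0.569 -0.511  0.032]
[416 197  15  14 164] [423. 204.] [ 0.485 -0.422  0.011] [ 0.526 -0.381  0.063]
[382 213  11  19  45] [388. 220.] [ 0.411 -0.297  0.01 ] [ 0.474 -0.262  0.031]
[425 222  16  14 168] [433. 228.] [ 0.398 -0.453  0.011] [ 0.44  -0.412  0.064]
[242 229  18  32 213] [251. 244.] [0.308 0.17  0.01 ] [0.416 0.227 0.028]
```

View pics/crop0.png

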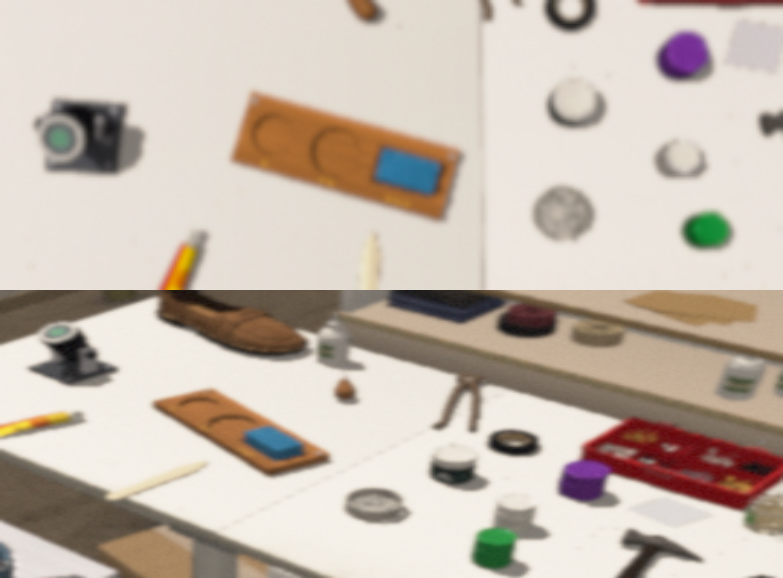

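The crop confirms both: the white pot at about (0.505,-0.40) and the jar with dark body and white cap at about (0.573,-0.277). Next I move towards the rack, looking with the wrist camera on the way.

```bash
cat >> h.py <<'E'
def down(yaw,tilt=0):
    "tool y at world yaw (deg), pointing down"
    y=np.radians(yaw);Y=np.array([np.cos(y),np.sin(y),0]);Z=np.array([0,0,-1.]);return np.c_[np.cross(Y,Z),Y,Z]
def plan(wps,T=None):
    "wps: list of (pos,R,nrows,jaw); prints rows"
    T=tool() if T is None else T.copy();i=0;out=[]
    for pos,Rm,n,jaw in wps:
        rv=R.from_matrix(T[:3,:3].T@Rm).as_rotvec(degrees=True)/n;p0=T[:3,3].copy()
        for k in range(n):
            tgt=p0+(np.array(pos)-p0)*(k+1)/n
            off=np.round(T[:3,:3].T@(tgt-T[:3,3])*1000,1);rr=np.round(rv,1)
            T[:3,3]+=T[:3,:3]@off/1000;T[:3,:3]=T[:3,:3]@R.from_rotvec(rr,degrees=True).as_matrix()
            print('{"jaw":%g,"offset":%s,"rot":%s}'%(jaw,off.tolist(),rr.tolist()));i+=1
            if i%5==0:print()
E
python3 - <<'E'
from h import *
plan([((.36,.34,.32),down(20),7,1),((.46,.22,.32),down(-15),4,1),((.46,.22,.32),down(-15),4,1)])
E
```

```text
{"jaw":1,"offset":[-33.1, -19.6, -12.7],"rot":[0.0, -0.0, 7.3]}
{"jaw":1,"offset":[-35.2, -15.3, -12.6],"rot":[0.0, -0.0, 7.3]}
{"jaw":1,"offset":[-37.0, -10.6, -12.7],"rot":[0.0, -0.0, 7.3]}
{"jaw":1,"offset":[-37.9, -5.9, -12.7],"rot":[0.0, -0.0, 7.3]}
{"jaw":1,"offset":[-38.4, -0.9, -12.6],"rot":[0.0, -0.0, 7.3]}

{"jaw":1,"offset":[-38.3, 3.9, -12.7],"rot":[0.0, -0.0, 7.3]}
{"jaw":1,"offset":[-37.4, 8.7, -12.7],"rot":[0.0, -0.0, 7.3]}
{"jaw":1,"offset":[-36.8, 13.2, 0.0],"rot":[0.0, -0.0, 8.8]}
{"jaw":1,"offset":[-34.3, 18.6, 0.0],"rot":[0.0, -0.0, 8.8]}
{"jaw":1,"offset":[-31.1, 23.6, 0.0],"rot":[0.0, -0.0, 8.8]}

{"jaw":1,"offset":[-27.1, 28.2, 0.0],"rot":[0.0, -0.0, 8.8]}
{"jaw":1,"offset":[0.0, -0.0, 0.0],"rot":[0.0, -0.0, -0.0]}
{"jaw":1,"offset":[0.0, -0.0, 0.0],"rot":[0.0, -0.0, -0.0]}
{"jaw":1,"offset":[0.0, -0.0, 0.0],"rot":[0.0, -0.0, -0.0]}
{"jaw":1,"offset":[0.0, -0.0, 0.0],"rot":[0.0, -0.0, -0.0]}
```

>>> {"method": "apply_moves", "body": {
  "moves": [
    {"jaw": 1,"offset": [-33.1,-19.6,-12.7],"rot": [0,0,7.3]},
    {"jaw": 1,"offset": [-35.2,-15.3,-12.6],"rot": [0,0,7.3]},
    {"jaw": 1,"offset": [-37,-10.6,-12.7],"rot": [0,0,7.3]},
    {"jaw": 1,"offset": [-37.9,-5.9,-12.7],"rot": [0,0,7.3]},
    {"jaw": 1,"offset": [-38.4,-0.9,-12.6],"rot": [0,0,7.3]}
  ]
}}

```text
time_s: 1.62
eef_pos: [0.3107, 0.3975, 0.2951]
eef_rot: [0.0, 0.466, 0.885, 0.0]
wrist_force: [-0.1, 0.5, -0.1]
opening: 1.002
grasp_force: 0.0
```

>>> {"method": "apply_moves", "body": {
  "moves": [
    {"jaw": 1,"offset": [-38.3,3.9,-12.7],"rot": [0,0,7.3]},
    {"jaw": 1,"offset": [-37.4,8.7,-12.7],"rot": [0,0,7.3]},
    {"jaw": 1,"offset": [-36.8,13.2,0],"rot": [0,0,8.8]},
    {"jaw": 1,"offset": [-34.3,18.6,0],"rot": [0,0,8.8]},
    {"jaw": 1,"offset": [-31.1,23.6,0],"rot": [0,0,8.8]}
  ]
}}

```text
time_s: 2.25
eef_pos: [0.4357, 0.2489, 0.3202]
eef_rot: [0.0, 0.746, 0.665, 0.0]
wrist_force: [0.3, 0.6, -0.3]
opening: 0.998
grasp_force: 0.0
```

>>> {"method": "apply_moves", "body": {
  "moves": [
    {"jaw": 1,"offset": [-27.1,28.2,0],"rot": [0,0,8.8]},
    {"jaw": 1,"offset": [0,0,0],"rot": [0,0,0]},
    {"jaw": 1,"offset": [0,0,0],"rot": [0,0,0]},
    {"jaw": 1,"offset": [0,0,0],"rot": [0,0,0]},
    {"jaw": 1,"offset": [0,0,0],"rot": [0,0,0]}
  ]
}}

```text
time_s: 2.88
eef_pos: [0.4595, 0.2207, 0.3201]
eef_rot: [-0.0, 0.793, 0.609, 0.0]
wrist_force: [1.4, 0.9, -0.1]
opening: 0.998
grasp_force: 0.0
```

```bash
python3 - <<'E'
from h import *
im,d,K,T,P=look('wrist')
np.savez('/tmp/w1.npz',im=im,d=d,K=K,T=T);cv2.imwrite('pics/w1.png',im[:,:,::-1])
for t in ['pot_center','jar_center','tin_center','block_center','pocket1','lens','camera_stand']:
    for x in ctrl.outline_of('wrist',t)[:3]:
        q=P[x['region']];print(t,round(x['score'],2),np.round(x['position'],1),int(x['region'].sum()),np.round(np.median(q,0),3))
o=ctrl.get_obs();print(o['time_s'],o['eef_pos'],np.round(o['q'],2))
E
```

```text
block_center 0.56 [386.5 331.2] 1373 [ 0.488 -0.066  0.039]
pocket1 0.79 [389.2 262.6] 7905 [0.518 0.035 0.017]
lens 0.67 [350.6  55.4] 3095 [0.519 0.321 0.105]
camera_stand 0.7 [355.   61.2] 5466 [0.522 0.317 0.096]
camera_stand 0.47 [350.5  56.8] 3130 [0.519 0.321 0.105]
3.275 [0.4600054  0.21998481 0.3200117 ] [ 0.21 -0.03  1.65 -0.    1.52  0.48]
```

View pics/w1.png

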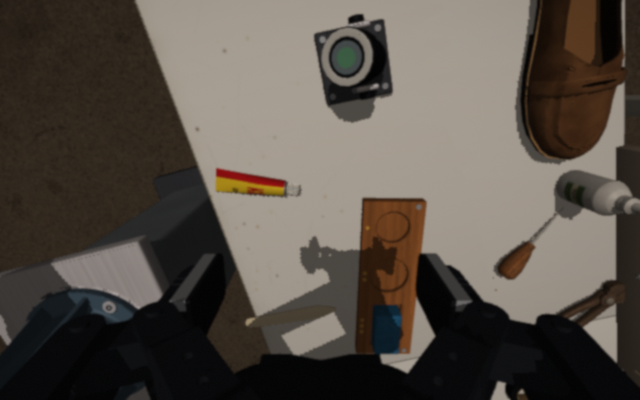

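The wrist view shows the inspection camera lens at (348,57) and the rack from (393,200) to (385,355), with round pockets at (393,227) and (392,272) and the block at (386,330).

```bash
cat > meas.py <<'E'
from h import *
import sys
def rack(im,P):
    hsv=cv2.cvtColor(im,cv2.COLOR_RGB2HSV)
    near=(abs(P[...,0]-.51)<.12)&(abs(P[...,1]-.01)<.2)
    top=near&(P[...,2]>.0145)&(P[...,2]<.0225)
    q=P[top]
    r=cv2.minAreaRect((q[:,:2]*1000).astype(np.float32));print('rack rect',np.round(r[0],1),np.round(r[1],1),round(r[2],2),'z',np.median(q[:,2]).round(4))
    return top
def fromfile(f):
    z=np.load(f);return z['im'],z['d'],z['K'],z['T'],cloud(z['K'],z['T'],z['d'])
E
python3 - <<'E'
from meas import *
im,d,K,T,P=fromfile('/tmp/w1.npz')
print('table z',np.median(P[100:150,350:500,2]),np.median(P[230:300,480:500,2]))
rack(im,P)
near=(abs(P[...,0]-.51)<.12)&(abs(P[...,1]-.01)<.2)
low=near&(P[...,2]<.0135)&(P[...,2]>.005)
n,l,s,ce=cv2.connectedComponentsWithStats(low.astype(np.uint8))
for i in range(1,n):
    if s[i,4]>60:
        q=P[l==i];c,r=cv2.minEnclosingCircle((q[:,:2]*1000).astype(np.float32));print('low',s[i],np.round(c,1),round(r,1),np.round(q.mean(0),4))
b=near&(P[...,2]>.034)&(P[...,2]<.046);q=P[b];r=cv2.minAreaRect((q[:,:2]*1000).astype(np.float32));print('block',np.round(r[0],1),np.round(r[1],1),r[2],np.median(q[:,2]))
# stand
st=(abs(P[...,0]-.53)<.1)&(abs(P[...,1]-.32)<.1)
f=st&(P[...,2]>.006)&(P[...,2]<.014);q=P[f];r=cv2.minAreaRect((q[:,:2]*1000).astype(np.float32));print('foot',np.round(r[0],1),np.round(r[1],1),r[2],np.median(q[:,2]))
hsv=cv2.cvtColor(im,cv2.COLOR_RGB2HSV)
print('ring col',hsv[57,318:380:4].tolist())
ring=st&(P[...,2]>.085)&(hsv[...,1]<60)&(hsv[...,2]>110)
ring=ring.astype(np.uint8);n,l,s,ce=cv2.connectedComponentsWithStats(ring);i=1+s[1:,4].argmax();print(s[i],ce[i])
v,u=np.where(l==i);e=cv2.fitEllipse(cv2.convexHull(np.c_[u,v].astype(np.int32)));print('ell',e)
q=P[l==i];c=q.mean(0);w=np.linalg.svd(q-c)[2][2];w*=np.sign(w[2]);print('ring c',c,'normal',w,np.degrees(np.arccos(w[2])),'az',np.degrees(np.arctan2(w[1],w[0])))
x=q-c;E,V=np.linalg.eigh(x.T@x);print(np.sqrt(E/len(q)))
a=st&(P[...,2]>.03);q=P[a];print('above',q.min(0),q.max(0))
E
```

```text
table z -0.001625044364468059 -0.0016362919736910564
rack rect [453.6  28.1] [296.6 213.6] 74.53 z 0.0175
low [363 199  62   7 122] [542.9 124.2] 44.3 [0.5414 0.1273 0.0095]
low [377 212  33  31 770] [534.   85.7] 24.3 [0.5346 0.0843 0.0078]
low [370 259  38  33 970] [512.4   8.4] 29.4 [0.5128 0.0064 0.0078]
block [487.6 -76.2] [71.9 40. ] 75.08435821533203 0.039660985233286594
foot [531. 321.] [89.9 89.9] 86.1993408203125 0.009501938124107434
ring col [[15, 26, 78], [17, 30, 118], [15, 31, 132], [0, 0, 28], [90, 18, 72], [68, 88, 90], [67, 88, 90], [68, 91, 90], [67, 90, 91], [68, 81, 88], [90, 14, 71], [90, 8, 31], [17, 32, 129], [17, 31, 131], [0, 20, 13], [0, 0, 6]]
[322  28  50  57 939] [347.00532481  55.60489883]
ell ((346.5832214355469, 56.09626007080078), (49.271541595458984, 56.88614273071289), 8.835147857666016)
ring c [0.51370024 0.32312545 0.10861161] normal [-0.93280225  0.35227589  0.07603722] 85.63917945129967 az 159.3107885008542
[0.01521846 0.01643437 0.02935794]
above [0.43000238 0.22000045 0.03108952] [0.56486976 0.36604936 0.46224457]
```

```bash
python3 - <<'E'
from meas import *
im,d,K,T,P=fromfile('/tmp/w1.npz')
M=np.zeros(d.shape,np.uint8);cv2.ellipse(M,((346.6,56.1),(49.,56.),8.8),1,-1)
m2=np.zeros(d.shape,np.uint8);cv2.ellipse(m2,((346.6,56.1),(38.,44.),8.8),1,-1)
q=P[(M>0)&(m2==0)&(P[...,2]>.08)&(P[...,2]<.13)];print(len(q))
rng=np.random.default_rng(0);best=0
for _ in range(500):
    a=q[rng.choice(len(q),3,False)];w=np.cross(a[1]-a[0],a[2]-a[0]);w/=np.linalg.norm(w)+1e-12;i=abs((q-a[0])@w)<.0015
    if i.sum()>best:best=i.sum();I=i
q=q[I];c=q.mean(0);w=np.linalg.svd(q-c)[2][2];w*=np.sign(w[2])
print(best,c,w,np.degrees(np.arccos(w[2])),np.degrees(np.arctan2(w[1],w[0])))
r=T[:3,:3]@np.array([(346.6-K[0,2])/K[0,0],(56.1-K[1,2])/K[1,1],1]);s=((c-T[:3,3])@w)/(r@w);print('lens',T[:3,3]+s*r)
plan([((.5,-.18,.32),down(-15),7,1),((.5,-.18,.32),down(-15),3,1)])
E
```

```text
858
806 [0.51335313 0.32291783 0.10607207] [-0.40960757  0.02926956  0.91179215] 24.24579932088261 175.91273092852705
lens [0.5137357  0.3232034  0.10623477]
{"jaw":1,"offset":[-53.7, 20.4, 0.0],"rot":[0.0, -0.0, -0.0]}
{"jaw":1,"offset":[-53.7, 20.4, 0.0],"rot":[0.0, -0.0, -0.0]}
{"jaw":1,"offset":[-53.7, 20.3, 0.0],"rot":[0.0, -0.0, -0.0]}
{"jaw":1,"offset":[-53.7, 20.4, 0.0],"rot":[0.0, -0.0, -0.0]}
{"jaw":1,"offset":[-53.6, 20.4, 0.0],"rot":[0.0, -0.0, -0.0]}

{"jaw":1,"offset":[-53.7, 20.4, 0.0],"rot":[0.0, -0.0, -0.0]}
{"jaw":1,"offset":[-53.7, 20.3, 0.0],"rot":[0.0, -0.0, -0.0]}
{"jaw":1,"offset":[-0.0, 0.0, 0.0],"rot":[0.0, -0.0, -0.0]}
{"jaw":1,"offset":[-0.0, 0.0, 0.0],"rot":[0.0, -0.0, -0.0]}
{"jaw":1,"offset":[-0.0, 0.0, 0.0],"rot":[0.0, -0.0, -0.0]}
```

Lens at (0.514,0.323,0.106), tilted 24.2° at azimuth 176°, which fits the text. Next I move over the pot and jar, with a second view of pocket 2 and the block.

>>> {"method": "apply_moves", "body": {
  "moves": [
    {"jaw": 1,"offset": [-53.7,20.4,0],"rot": [0,0,0]},
    {"jaw": 1,"offset": [-53.7,20.4,0],"rot": [0,0,0]},
    {"jaw": 1,"offset": [-53.7,20.4,0],"rot": [0,0,0]},
    {"jaw": 1,"offset": [-53.7,20.4,0],"rot": [0,0,0]},
    {"jaw": 1,"offset": [-53.7,20.4,0],"rot": [0,0,0]}
  ]
}}

```text
time_s: 3.9
eef_pos: [0.4886, -0.0678, 0.3202]
eef_rot: [0.0, 0.794, 0.608, 0.0]
wrist_force: [1.0, 0.9, 0.0]
opening: 0.998
grasp_force: 0.0
```

>>> {"method": "apply_moves", "body": {
  "moves": [
    {"jaw": 1,"offset": [-53.7,20.4,0],"rot": [0,0,0]},
    {"jaw": 1,"offset": [-53.7,20.4,0],"rot": [0,0,0]},
    {"jaw": 1,"offset": [0,0,0],"rot": [0,0,0]},
    {"jaw": 1,"offset": [0,0,0],"rot": [0,0,0]},
    {"jaw": 1,"offset": [0,0,0],"rot": [0,0,0]}
  ]
}}

```text
time_s: 4.53
eef_pos: [0.5002, -0.1789, 0.3201]
eef_rot: [-0.0, 0.793, 0.609, 0.0]
wrist_force: [0.2, -0.8, 0.1]
opening: 1.0
grasp_force: 0.0
```

```bash
python3 - <<'E'
from meas import *
im,d,K,T,P=look('wrist')
np.savez('/tmp/w2.npz',im=im,d=d,K=K,T=T);cv2.imwrite('pics/w2.png',im[:,:,::-1])
o=ctrl.get_obs();print(o['time_s'],o['eef_pos'],np.round(o['q'],2))
print('table',np.median(P[(abs(P[...,2])<.005)][:,2]))
m=(P[...,2]>.048)&(P[...,2]<.07)&(P[...,0]>.35)&(P[...,0]<.68)&(P[...,1]<-.2)&(P[...,1]>-.5)
n,l,s,ce=cv2.connectedComponentsWithStats(m.astype(np.uint8))
for i in range(1,n):
    if s[i,4]>60:
        q=P[l==i];zt=np.percentile(q[:,2],80);q=q[abs(q[:,2]-zt)<.003];c,r=cv2.minEnclosingCircle((q[:,:2]*1000).astype(np.float32));print('top',np.round(ce[i]),im[int(ce[i][1]),int(ce[i][0])],np.round(c,1),round(r,1),np.round(q.mean(0),4))
near=(abs(P[...,0]-.51)<.12)&(abs(P[...,1]-.01)<.2)
b=near&(P[...,2]>.034)&(P[...,2]<.046);q=P[b];r=cv2.minAreaRect((q[:,:2]*1000).astype(np.float32));print('block',np.round(r[0],1),np.round(r[1],1),r[2],np.median(q[:,2]))
low=near&(P[...,2]<.0135)&(P[...,2]>.005)
n,l,s,ce=cv2.connectedComponentsWithStats(low.astype(np.uint8))
for i in range(1,n):
    if s[i,4]>60:
        q=P[l==i];c,r=cv2.minEnclosingCircle((q[:,:2]*1000).astype(np.float32));print('low',s[i],np.round(c,1),round(r,1),np.round(q.mean(0),4))
E
```

```text
4.575 [ 0.50022822 -0.17878305  0.32021002] [-0.57  0.02  1.6   0.    1.52 -0.31]
table -0.0008314162284019377
top [392. 214.] [158 148 135] [ 572.5 -277. ] 26.2 [ 0.5726 -0.2763  0.0557]
top [364. 304.] [70 66 60] [ 505. -402.] 21.4 [ 0.5053 -0.4018  0.0567]
top [312. 333.] [ 9 37 13] [ 418.6 -431.6] 21.2 [ 0.4188 -0.4315  0.0567]
block [486.9 -77.7] [70.5 40. ] 74.72294616699219 0.03971955953340739
low [ 266    0   49   28 1040] [511.8  10.9] 29.5 [5.087e-01 3.000e-04 7.600e-03]
low [273  46  36  65 211] [487.3 -76.4] 44.9 [ 0.5016 -0.0776  0.0079]
```

View pics/w2.png

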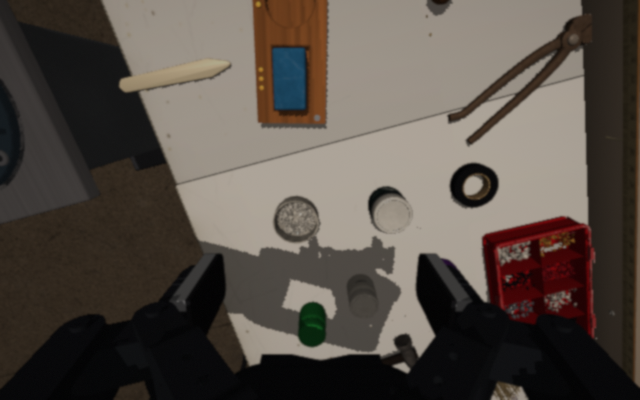

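The white pot is at (362,297), in the arm's shadow, measured at (0.505,-0.402) with its top at 57 mm. The jar is at (390,212), measured at (0.5725,-0.277). The tin is at (297,219). Both heights match the text, so I go for the pot.

```bash
python3 - <<'E'
from meas import *
p=(.505,-.4015)
plan([((*p,.12),down(-30),6,.85),((*p,.017),down(-30),4,.85)])
E
```

```text
{"jaw":0.85,"offset":[-35.7, 10.3, 33.4],"rot":[0.0, -0.0, 2.5]}
{"jaw":0.85,"offset":[-35.1, 11.9, 33.3],"rot":[0.0, -0.0, 2.5]}
{"jaw":0.85,"offset":[-34.6, 13.4, 33.4],"rot":[0.0, -0.0, 2.5]}
{"jaw":0.85,"offset":[-34.0, 15.0, 33.4],"rot":[0.0, -0.0, 2.5]}
{"jaw":0.85,"offset":[-33.4, 16.3, 33.3],"rot":[0.0, -0.0, 2.5]}

{"jaw":0.85,"offset":[-32.5, 17.9, 33.4],"rot":[0.0, -0.0, 2.5]}
{"jaw":0.85,"offset":[-0.0, -0.0, 25.8],"rot":[0.0, -0.0, 0.0]}
{"jaw":0.85,"offset":[-0.0, -0.0, 25.7],"rot":[0.0, -0.0, 0.0]}
{"jaw":0.85,"offset":[-0.0, -0.1, 25.8],"rot":[0.0, -0.0, 0.0]}
{"jaw":0.85,"offset":[-0.1, 0.0, 25.7],"rot":[0.0, -0.0, 0.0]}
```

>>> {"method": "apply_moves", "body": {
  "moves": [
    {"jaw": 0.85,"offset": [-35.7,10.3,33.4],"rot": [0,0,2.5]},
    {"jaw": 0.85,"offset": [-35.1,11.9,33.3],"rot": [0,0,2.5]},
    {"jaw": 0.85,"offset": [-34.6,13.4,33.4],"rot": [0,0,2.5]},
    {"jaw": 0.85,"offset": [-34,15,33.4],"rot": [0,0,2.5]},
    {"jaw": 0.85,"offset": [-33.4,16.3,33.3],"rot": [0,0,2.5]}
  ]
}}

```text
time_s: 5.2
eef_pos: [0.5043, -0.3657, 0.1526]
eef_rot: [0.0, 0.855, 0.518, 0.0]
wrist_force: [-0.4, -0.6, 0.0]
opening: 0.853
grasp_force: 0.0
```

>>> {"method": "apply_moves", "body": {
  "moves": [
    {"jaw": 0.85,"offset": [-32.5,17.9,33.4],"rot": [0,0,2.5]},
    {"jaw": 0.85,"offset": [0,0,10],"rot": [0,0,0]},
    {"jaw": 0.85,"offset": [0,0,30],"rot": [0,0,0]},
    {"jaw": 0.85,"offset": [0,0,33],"rot": [0,0,0]},
    {"jaw": 0.85,"offset": [0,0,30],"rot": [0,0,0]}
  ]
}}

```text
time_s: 5.82
eef_pos: [0.5055, -0.4012, 0.0169]
eef_rot: [0.0, 0.866, 0.5, 0.0]
wrist_force: [0.6, -0.4, -0.7]
opening: 0.852
grasp_force: 0.0
```

>>> {"method": "apply_moves", "body": {
  "moves": [
    {"jaw": 0.85,"offset": [0,0,0],"rot": [0,0,0]},
    {"jaw": 0.3,"offset": [0,0,0],"rot": [0,0,0]},
    {"jaw": 0.3,"offset": [0,0,0],"rot": [0,0,0]},
    {"jaw": 0.3,"offset": [0,0,0],"rot": [0,0,0]},
    {"jaw": 0.3,"offset": [0,0,0],"rot": [0,0,0]}
  ]
}}

```text
time_s: 6.45
eef_pos: [0.5059, -0.404, 0.0194]
eef_rot: [0.002, 0.866, 0.499, 0.001]
wrist_force: [1.4, 2.5, 7.4]
opening: 0.484
grasp_force: 61.2
```

>>> {"method": "apply_moves", "body": {
  "moves": [
    {"jaw": 0.3,"offset": [0,0,-20],"rot": [0,0,0]},
    {"jaw": 0.3,"offset": [0,0,-40],"rot": [0,0,0]},
    {"jaw": 0.3,"offset": [0,0,-40],"rot": [0,0,0]},
    {"jaw": 0.3,"offset": [0,0,-10],"rot": [0,0,0]},
    {"jaw": 0.3,"offset": [0,0,0],"rot": [0,0,0]}
  ]
}}

```text
time_s: 7.08
eef_pos: [0.5046, -0.4031, 0.1278]
eef_rot: [0.001, 0.866, 0.499, 0.0]
wrist_force: [-0.3, 0.9, -2.1]
opening: 0.488
grasp_force: 60.8
```

```bash
python3 - <<'E'
from meas import *
o=ctrl.get_obs();print(o['time_s'],o['eef_pos'],o['grasp_force'],o['opening'])
im,d,K,T,P=look('wrist')
# white pot in tool frame
Q=(P-tool()[:3,3])@tool()[:3,:3]
m=(abs(Q[...,1])<.03)&(abs(Q[...,0])<.04)&(Q[...,2]>-.045)&(Q[...,2]<.03)
q=Q[m];print(len(q),np.round(np.percentile(q,[2,50,98],axis=0),4).tolist())
plan([((.534,.0857,.127),down(-15),10,.3),((.534,.0857,.045),down(-15),3,.3),((.534,.0857,.027),down(-15),2,.3)])
E
```

```text
7.075 [ 0.50459528 -0.40312203  0.1277663 ] 60.82825340330601 0.4882152623014973
15302 [[-0.017, -0.0251, -0.041], [0.009, 0.0004, -0.0382], [0.0211, 0.0255, 0.0072]]
{"jaw":0.3,"offset":[43.7, -21.9, -0.0],"rot":[-0.0, -0.0, -1.5]}
{"jaw":0.3,"offset":[44.3, -20.7, -0.1],"rot":[-0.0, -0.0, -1.5]}
{"jaw":0.3,"offset":[44.9, -19.5, -0.0],"rot":[-0.0, -0.0, -1.5]}
{"jaw":0.3,"offset":[45.3, -18.4, -0.1],"rot":[-0.0, -0.0, -1.5]}
{"jaw":0.3,"offset":[45.8, -17.2, -0.0],"rot":[-0.0, -0.0, -1.5]}

{"jaw":0.3,"offset":[46.2, -16.0, -0.1],"rot":[-0.0, -0.0, -1.5]}
{"jaw":0.3,"offset":[46.6, -14.7, -0.0],"rot":[-0.0, -0.0, -1.5]}
{"jaw":0.3,"offset":[47.0, -13.5, -0.1],"rot":[-0.0, -0.0, -1.5]}
{"jaw":0.3,"offset":[47.3, -12.3, -0.0],"rot":[-0.0, -0.0, -1.5]}
{"jaw":0.3,"offset":[47.7, -11.1, -0.1],"rot":[-0.0, -0.0, -1.5]}

{"jaw":0.3,"offset":[-0.0, 0.0, 27.3],"rot":[-0.0, -0.0, -0.0]}
{"jaw":0.3,"offset":[-0.0, 0.1, 27.4],"rot":[-0.0, -0.0, -0.0]}
{"jaw":0.3,"offset":[-0.1, -0.0, 27.3],"rot":[-0.0, -0.0, -0.0]}
{"jaw":0.3,"offset":[0.0, -0.0, 9.0],"rot":[-0.0, -0.0, -0.0]}
{"jaw":0.3,"offset":[0.0, -0.0, 9.0],"rot":[-0.0, -0.0, -0.0]}
```

>>> {"method": "apply_moves", "body": {
  "moves": [
    {"jaw": 0.3,"offset": [43.7,-21.9,0],"rot": [0,0,-1.5]},
    {"jaw": 0.3,"offset": [44.3,-20.7,0],"rot": [0,0,-1.5]},
    {"jaw": 0.3,"offset": [44.9,-19.5,0],"rot": [0,0,-1.5]},
    {"jaw": 0.3,"offset": [45.3,-18.4,0],"rot": [0,0,-1.5]},
    {"jaw": 0.3,"offset": [45.8,-17.2,0],"rot": [0,0,-1.5]}
  ]
}}

```text
time_s: 7.75
eef_pos: [0.518, -0.1566, 0.1247]
eef_rot: [-0.002, 0.832, 0.555, -0.001]
wrist_force: [-0.2, -0.4, -1.3]
opening: 0.487
grasp_force: 61.0
```

>>> {"method": "apply_moves", "body": {
  "moves": [
    {"jaw": 0.3,"offset": [46.2,-16,0],"rot": [0,0,-1.5]},
    {"jaw": 0.3,"offset": [46.6,-14.7,0],"rot": [0,0,-1.5]},
    {"jaw": 0.3,"offset": [47,-13.5,0],"rot": [0,0,-1.5]},
    {"jaw": 0.3,"offset": [47.3,-12.3,0],"rot": [0,0,-1.5]},
    {"jaw": 0.3,"offset": [47.7,-11.1,0],"rot": [0,0,-1.5]}
  ]
}}

```text
time_s: 8.38
eef_pos: [0.5329, 0.0869, 0.1248]
eef_rot: [-0.001, 0.794, 0.608, -0.001]
wrist_force: [-0.0, -0.5, -1.1]
opening: 0.482
grasp_force: 61.0
```

>>> {"method": "apply_moves", "body": {
  "moves": [
    {"jaw": 0.3,"offset": [0,0,10],"rot": [0,0,0]},
    {"jaw": 0.3,"offset": [0,0,20],"rot": [0,0,0]},
    {"jaw": 0.3,"offset": [0,0,25],"rot": [0,0,0]},
    {"jaw": 0.3,"offset": [0,0,20],"rot": [0,0,0]},
    {"jaw": 0.3,"offset": [0,0,0],"rot": [0,0,0]}
  ]
}}

```text
time_s: 9.0
eef_pos: [0.5315, 0.0845, 0.0486]
eef_rot: [-0.002, 0.794, 0.608, -0.003]
wrist_force: [-0.5, 0.1, -0.2]
opening: 0.48
grasp_force: 61.0
```

```bash
cat >> meas.py <<'E'
def held(P,r,zlo=-.06,zhi=-.02):
    "top disc of a held cylinder in tool frame"
    T=tool();Q=(P-T[:3,3])@T[:3,:3]
    m=(abs(Q[...,1])<r-.003)&(abs(Q[...,0])<r+.01)&(Q[...,2]>zlo)&(Q[...,2]<zhi)
    zt=np.median(Q[m][:,2]);m&=abs(Q[...,2]-zt)<.002;q=Q[m]
    # circle edges in x at each y
    cs=[]
    for y in np.arange(-.012,.0121,.002):
        s=q[abs(q[:,1]-y)<.001]
        if len(s)>5: cs.append((s[:,0].min(),s[:,0].max()))
    cs=np.array(cs);c=q.mean(0);w=np.linalg.svd(q-c,full_matrices=False)[2][2]
    print('held top z',zt.round(4),'n',len(q),'xmin',np.round(cs[:,0].min(),4),'xmax',np.round(cs[:,1].max(),4),'normal',np.round(w,3))
    return m
E
python3 - <<'E'
from meas import *
o=ctrl.get_obs();print(o['time_s'],o['eef_pos'],o['grasp_force'],o['wrist_force'])
im,d,K,T,P=look('wrist');np.savez('/tmp/w3.npz',im=im,d=d,K=K,T=T);cv2.imwrite('pics/w3.png',im[:,:,::-1])
held(P,.0215)
near=(abs(P[...,0]-.51)<.12)&(abs(P[...,1]-.01)<.2)
low=near&(P[...,2]<.0135)&(P[...,2]>.004)
n,l,s,ce=cv2.connectedComponentsWithStats(low.astype(np.uint8))
for i in range(1,n):
    if s[i,4]>60:
        q=P[l==i];c,r=cv2.minEnclosingCircle((q[:,:2]*1000).astype(np.float32));print('low',s[i],np.round(c,1),round(r,1),np.round(q.mean(0),4))
E
```

```text
9.0 [0.53153528 0.0845173  0.04860371] 60.95208764076233 [-0.46152567  0.13576621 -0.2474199 ]
held top z -0.0355 n 8223 xmin -0.0208 xmax 0.0213 normal [ 0.002 -0.001 -1.   ]
low [ 24  98  22  12 117] [402.6 192.9] 7.4 [0.4015 0.1926 0.0107]
low [ 47 106  31  34 306] [409.6 180.2] 9.4 [0.4152 0.1794 0.0104]
low [243 150 164   5 446] [544.3 126.6] 45.1 [0.5444 0.1267 0.009 ]
low [ 282  184   84   54 1658] [533.3  87. ] 24.5 [0.5381 0.0973 0.0076]
low [ 277  330   91   30 1051] [511.7   9.1] 29.6 [ 0.5095 -0.003   0.0079]
```

View pics/w3.png

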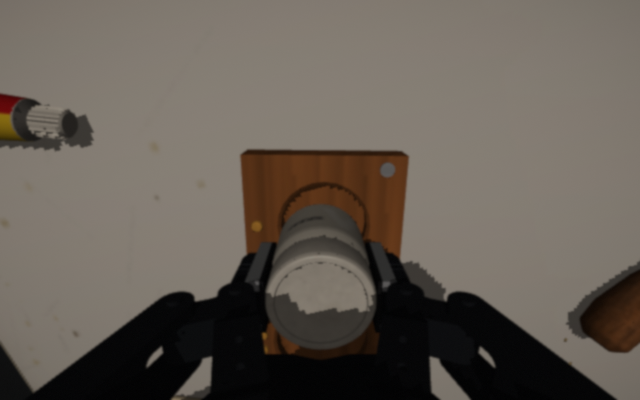

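The picture shows the pot held upright over pocket 1, whose rim is visible at (325,200). The pocket is about 2 mm away in x and y, so I correct by that and lower.

>>> {"method": "apply_moves", "body": {
  "moves": [
    {"jaw": 0.3,"offset": [2.3,1.5,0],"rot": [0,0,0]},
    {"jaw": 0.3,"offset": [0,0,5],"rot": [0,0,0]},
    {"jaw": 0.3,"offset": [0,0,4],"rot": [0,0,0]},
    {"jaw": 0.3,"offset": [0,0,3],"rot": [0,0,0]},
    {"jaw": 0.3,"offset": [0,0,0],"rot": [0,0,0]}
  ]
}}

```text
time_s: 9.68
eef_pos: [0.5362, 0.0871, 0.0395]
eef_rot: [-0.0, 0.794, 0.608, -0.0]
wrist_force: [-0.4, -0.2, -1.2]
opening: 0.482
grasp_force: 61.0
```

>>> {"method": "apply_moves", "body": {
  "moves": [
    {"jaw": 0.3,"offset": [0,0,3],"rot": [0,0,0]},
    {"jaw": 0.3,"offset": [0,0,2],"rot": [0,0,0]},
    {"jaw": 0.3,"offset": [0,0,1],"rot": [0,0,0]},
    {"jaw": 0.3,"offset": [0,0,0],"rot": [0,0,0]},
    {"jaw": 0.3,"offset": [0,0,0],"rot": [0,0,0]}
  ]
}}

```text
time_s: 10.3
eef_pos: [0.5365, 0.0871, 0.0339]
eef_rot: [0.0, 0.794, 0.608, 0.0]
wrist_force: [0.0, 0.0, -1.8]
opening: 0.485
grasp_force: 61.0
```

>>> {"method": "apply_moves", "body": {
  "moves": [
    {"jaw": 0.3,"offset": [-0.8,-2.2,0],"rot": [0,0,0]},
    {"jaw": 0.3,"offset": [0,0,2],"rot": [0,0,0]},
    {"jaw": 0.3,"offset": [0,0,1],"rot": [0,0,0]},
    {"jaw": 0.3,"offset": [0,0,0],"rot": [0,0,0]},
    {"jaw": 0.3,"offset": [0,0,0],"rot": [0,0,0]}
  ]
}}

```text
time_s: 10.92
eef_pos: [0.5342, 0.0869, 0.0308]
eef_rot: [0.0, 0.794, 0.608, 0.0]
wrist_force: [-0.4, 1.0, -0.1]
opening: 0.482
grasp_force: 61.0
```

```bash
python3 - <<'E'
from meas import *
im,d,K,T,P=look('wrist');m=held(P,.0215);q=P[m];print('top z',np.median(q[:,2]),np.round(tool()[:3,3],4))
o=ctrl.get_obs();print(o['time_s'],o['eef_pos'],o['wrist_force'])
E
```

```text
held top z -0.037 n 8265 xmin -0.0205 xmax 0.0217 normal [ 0.003 -0.001 -1.   ]
top z 0.06789495430623668 [0.5342 0.0869 0.0308]
10.975 [0.53420466 0.08690147 0.03080742] [ 0.4507485   0.34560571 -1.04499559]
```

>>> {"method": "apply_moves", "body": {
  "moves": [
    {"jaw": 0.3,"offset": [0,0,1],"rot": [0,0,0]},
    {"jaw": 0.3,"offset": [0,0,1],"rot": [0,0,0]},
    {"jaw": 0.3,"offset": [0,0,0.6],"rot": [0,0,0]},
    {"jaw": 0.3,"offset": [0,0,0],"rot": [0,0,0]},
    {"jaw": 0.3,"offset": [0,0,0],"rot": [0,0,0]}
  ]
}}

```text
time_s: 11.6
eef_pos: [0.5342, 0.0869, 0.0282]
eef_rot: [0.0, 0.794, 0.608, 0.0]
wrist_force: [0.0, 0.4, -0.8]
opening: 0.486
grasp_force: 61.0
```

>>> {"method": "apply_moves", "body": {
  "moves": [
    {"jaw": 0.3,"offset": [0,0,0.7],"rot": [0,0,0]},
    {"jaw": 0.3,"offset": [0,0,0.7],"rot": [0,0,0]},
    {"jaw": 0.3,"offset": [0,0,0],"rot": [0,0,0]},
    {"jaw": 0.3,"offset": [0,0,0],"rot": [0,0,0]},
    {"jaw": 0.3,"offset": [0,0,0],"rot": [0,0,0]}
  ]
}}

```text
time_s: 12.22
eef_pos: [0.5342, 0.0869, 0.0274]
eef_rot: [0.0, 0.794, 0.608, 0.0]
wrist_force: [-2.5, -0.2, 4.9]
opening: 0.484
grasp_force: 61.8
```

The floor is felt at 5 N, so I release and rise.

>>> {"method": "apply_moves", "body": {
  "moves": [
    {"jaw": 0.55,"offset": [0,0,0],"rot": [0,0,0]},
    {"jaw": 0.75,"offset": [0,0,0],"rot": [0,0,0]},
    {"jaw": 0.75,"offset": [0,0,0],"rot": [0,0,0]},
    {"jaw": 0.75,"offset": [0,0,0],"rot": [0,0,0]},
    {"jaw": 0.75,"offset": [0,0,-10],"rot": [0,0,0]}
  ]
}}

```text
time_s: 12.85
eef_pos: [0.5333, 0.0869, 0.0363]
eef_rot: [-0.001, 0.794, 0.608, -0.001]
wrist_force: [-0.8, 0.2, 0.4]
opening: 0.753
grasp_force: 0.0
```

>>> {"method": "apply_moves", "body": {
  "moves": [
    {"jaw": 0.85,"offset": [0,0,-30],"rot": [0,0,0]},
    {"jaw": 0.85,"offset": [0,0,-50],"rot": [0,0,0]},
    {"jaw": 0.85,"offset": [0,0,-50],"rot": [0,0,0]},
    {"jaw": 0.85,"offset": [-50,0,0],"rot": [0,0,0]},
    {"jaw": 0.85,"offset": [0,0,0],"rot": [0,0,0]}
  ]
}}

```text
time_s: 13.48
eef_pos: [0.5212, 0.0366, 0.1683]
eef_rot: [0.001, 0.795, 0.607, 0.001]
wrist_force: [0.1, 0.0, -1.2]
opening: 0.853
grasp_force: 0.0
```

```bash
python3 - <<'E'
from meas import *
im,d,K,T,P=look('wrist');np.savez('/tmp/w4.npz',im=im,d=d,K=K,T=T)
near=(abs(P[...,0]-.51)<.12)&(abs(P[...,1]-.01)<.2)
b=near&(P[...,2]>.055)&(P[...,2]<.075)
n,l,s,ce=cv2.connectedComponentsWithStats(b.astype(np.uint8))
for i in range(1,n):
    if s[i,4]>100:
        q=P[l==i];zt=np.median(q[:,2]);q=q[abs(q[:,2]-zt)<.002];c,r=cv2.minEnclosingCircle((q[:,:2]*1000).astype(np.float32));print(np.round(c,1),round(r,1),zt,np.round(np.linalg.svd(q-q.mean(0),full_matrices=False)[2][2],3))
low=near&(P[...,2]<.0135)&(P[...,2]>.004)
n,l,s,ce=cv2.connectedComponentsWithStats(low.astype(np.uint8))
for i in range(1,n):
    if s[i,4]>300:
        q=P[l==i];c,r=cv2.minEnclosingCircle((q[:,:2]*1000).astype(np.float32));print('low',s[i],np.round(c,1),round(r,1),np.round(q.mean(0),4))
print(ctrl.get_obs()['time_s'])
p=(.5722,-.277)
plan([((*p,.12),down(-25),8,.95),((*p,.017),down(-25),4,.95)])
E
```

```text
[533.9  87.1] 21.0 0.0646350758297467 [ 0.001 -0.001  1.   ]
low [ 288  179   61   58 2748] [511.7   9.4] 29.5 [0.5114 0.0085 0.0078]
13.525
{"jaw":0.95,"offset":[-36.3, 16.5, 6.0],"rot":[0.0, -0.0, 1.2]}
{"jaw":0.95,"offset":[-35.9, 17.2, 5.9],"rot":[0.0, -0.0, 1.2]}
{"jaw":0.95,"offset":[-35.6, 18.0, 6.0],"rot":[0.0, -0.0, 1.2]}
{"jaw":0.95,"offset":[-35.2, 18.7, 5.9],"rot":[0.0, -0.0, 1.2]}
{"jaw":0.95,"offset":[-34.8, 19.5, 6.0],"rot":[0.0, -0.0, 1.2]}

{"jaw":0.95,"offset":[-34.3, 20.2, 5.9],"rot":[0.0, -0.0, 1.2]}
{"jaw":0.95,"offset":[-34.0, 20.9, 6.0],"rot":[0.0, -0.0, 1.2]}
{"jaw":0.95,"offset":[-33.5, 21.6, 6.0],"rot":[0.0, -0.0, 1.2]}
{"jaw":0.95,"offset":[-0.0, -0.0, 25.7],"rot":[0.0, -0.0, 0.0]}
{"jaw":0.95,"offset":[-0.0, -0.0, 25.8],"rot":[0.0, -0.0, 0.0]}

{"jaw":0.95,"offset":[-0.0, -0.1, 25.7],"rot":[0.0, -0.0, 0.0]}
{"jaw":0.95,"offset":[-0.0, 0.0, 25.8],"rot":[0.0, -0.0, 0.0]}
```

The pot stands upright at (533.9,87.1) with its top at about 66 mm. Pocket 2 is at (511.7,9.4). Now the jar.

>>> {"method": "apply_moves", "body": {
  "moves": [
    {"jaw": 0.95,"offset": [-36.3,16.5,6],"rot": [0,0,1.2]},
    {"jaw": 0.95,"offset": [-35.9,17.2,6],"rot": [0,0,1.2]},
    {"jaw": 0.95,"offset": [-35.6,18,6],"rot": [0,0,1.2]},
    {"jaw": 0.95,"offset": [-35.2,18.7,6],"rot": [0,0,1.2]},
    {"jaw": 0.95,"offset": [-34.8,19.5,6],"rot": [0,0,1.2]}
  ]
}}

```text
time_s: 14.15
eef_pos: [0.5538, -0.1582, 0.1362]
eef_rot: [-0.001, 0.825, 0.566, 0.0]
wrist_force: [-0.7, 0.1, -0.0]
opening: 0.95
grasp_force: 0.0
```

>>> {"method": "apply_moves", "body": {
  "moves": [
    {"jaw": 0.95,"offset": [-34.3,20.2,6],"rot": [0,0,1.2]},
    {"jaw": 0.95,"offset": [-34,20.9,6],"rot": [0,0,1.2]},
    {"jaw": 0.95,"offset": [-33.5,21.6,6],"rot": [0,0,1.2]},
    {"jaw": 0.95,"offset": [0,0,0],"rot": [0,0,0]},
    {"jaw": 0.95,"offset": [0,0,0],"rot": [0,0,0]}
  ]
}}

```text
time_s: 14.78
eef_pos: [0.5728, -0.2748, 0.1181]
eef_rot: [-0.001, 0.842, 0.54, -0.0]
wrist_force: [-0.7, 0.7, -0.7]
opening: 0.952
grasp_force: 0.0
```

```bash
python3 - <<'E'
from meas import *
im,d,K,T,P=look('wrist')
m=(P[...,2]>.05)&(P[...,2]<.07)&(abs(P[...,0]-.572)<.04)&(abs(P[...,1]+.277)<.04)
q=P[m];zt=np.median(q[:,2]);q=q[abs(q[:,2]-zt)<.002];c,r=cv2.minEnclosingCircle((q[:,:2]*1000).astype(np.float32));print(np.round(c,1),round(r,1),zt,len(q))
o=ctrl.get_obs();print(o['time_s'],o['eef_pos'])
print(move_to((c[0]/1000,c[1]/1000,.021),down(-25)))
E
```

```text
[ 572.7 -277.1] 26.0 0.055521534219600724 4376
14.825 [ 0.57292658 -0.27451648  0.11839063]
(array([-2.5,  1. , 97.4]), array([-0.1, -0. ,  0.4]))
```

>>> {"method": "apply_moves", "body": {
  "moves": [
    {"jaw": 0.95,"offset": [-2,1,27],"rot": [0,0,0]},
    {"jaw": 0.95,"offset": [0,0,30],"rot": [0,0,0]},
    {"jaw": 0.95,"offset": [0,0,28],"rot": [0,0,0]},
    {"jaw": 0.95,"offset": [0,0,12],"rot": [0,0,0]},
    {"jaw": 0.95,"offset": [0,0,0],"rot": [0,0,0]}
  ]
}}

```text
time_s: 15.45
eef_pos: [0.5727, -0.2771, 0.0214]
eef_rot: [-0.001, 0.842, 0.54, -0.0]
wrist_force: [-0.2, -0.2, 0.4]
opening: 0.953
grasp_force: 0.0
```

>>> {"method": "apply_moves", "body": {
  "moves": [
    {"jaw": 0.4,"offset": [0,0,0],"rot": [0,0,0]},
    {"jaw": 0.4,"offset": [0,0,0],"rot": [0,0,0]},
    {"jaw": 0.4,"offset": [0,0,0],"rot": [0,0,0]},
    {"jaw": 0.4,"offset": [0,0,0],"rot": [0,0,0]},
    {"jaw": 0.4,"offset": [0,0,-10],"rot": [0,0,0]}
  ]
}}

```text
time_s: 16.08
eef_pos: [0.5724, -0.278, 0.0317]
eef_rot: [-0.001, 0.842, 0.54, -0.0]
wrist_force: [-0.1, -0.7, -1.3]
opening: 0.6
grasp_force: 62.8
```

>>> {"method": "apply_moves", "body": {
  "moves": [
    {"jaw": 0.4,"offset": [0,0,-30],"rot": [0,0,0]},
    {"jaw": 0.4,"offset": [0,0,-40],"rot": [0,0,0]},
    {"jaw": 0.4,"offset": [0,0,-20],"rot": [0,0,0]},
    {"jaw": 0.4,"offset": [0,0,0],"rot": [0,0,0]},
    {"jaw": 0.4,"offset": [0,0,0],"rot": [0,0,0]}
  ]
}}

```text
time_s: 16.7
eef_pos: [0.572, -0.2776, 0.1201]
eef_rot: [-0.001, 0.842, 0.54, -0.001]
wrist_force: [0.5, 0.5, -2.0]
opening: 0.595
grasp_force: 63.0
```

```bash
python3 - <<'E'
from meas import *
im,d,K,T,P=look('wrist');held(P,.0265)
o=ctrl.get_obs();print(o['time_s'],o['eef_pos'],o['grasp_force'])
p=(.5117,.0094)
plan([((*p,.12),down(-15),7,.4),((*p,.05),down(-15),3,.4)])
E
```

```text
held top z -0.0321 n 11839 xmin -0.0248 xmax 0.0273 normal [ 0.001  0.    -1.   ]
16.75 [ 0.57182313 -0.27750834  0.11968876] 62.97439590096474
{"jaw":0.4,"offset":[33.7, -24.9, 0.1],"rot":[-0.0, -0.0, -1.4]}
{"jaw":0.4,"offset":[34.2, -24.1, 0.0],"rot":[-0.0, -0.0, -1.4]}
{"jaw":0.4,"offset":[34.8, -23.3, 0.1],"rot":[-0.0, -0.0, -1.4]}
{"jaw":0.4,"offset":[35.4, -22.4, 0.1],"rot":[-0.0, -0.0, -1.4]}
{"jaw":0.4,"offset":[35.9, -21.5, 0.0],"rot":[-0.0, -0.0, -1.4]}

{"jaw":0.4,"offset":[36.5, -20.6, 0.1],"rot":[-0.0, -0.0, -1.4]}
{"jaw":0.4,"offset":[36.9, -19.8, 0.0],"rot":[-0.0, -0.0, -1.4]}
{"jaw":0.4,"offset":[-0.0, 0.1, 23.3],"rot":[-0.1, -0.0, 0.0]}
{"jaw":0.4,"offset":[-0.0, 0.0, 23.4],"rot":[-0.1, -0.0, 0.0]}
{"jaw":0.4,"offset":[-0.1, 0.1, 23.3],"rot":[-0.1, -0.0, 0.0]}
```

>>> {"method": "apply_moves", "body": {
  "moves": [
    {"jaw": 0.4,"offset": [33.7,-24.9,0],"rot": [0,0,-1.4]},
    {"jaw": 0.4,"offset": [34.2,-24.1,0],"rot": [0,0,-1.4]},
    {"jaw": 0.4,"offset": [34.8,-23.3,0],"rot": [0,0,-1.4]},
    {"jaw": 0.4,"offset": [35.4,-22.4,0],"rot": [0,0,-1.4]},
    {"jaw": 0.4,"offset": [35.9,-21.5,0],"rot": [0,0,-1.4]}
  ]
}}

```text
time_s: 17.38
eef_pos: [0.5285, -0.0718, 0.1201]
eef_rot: [-0.001, 0.807, 0.59, -0.001]
wrist_force: [0.4, -0.0, -1.5]
opening: 0.594
grasp_force: 63.1
```

>>> {"method": "apply_moves", "body": {
  "moves": [
    {"jaw": 0.4,"offset": [36.5,-20.6,0],"rot": [0,0,-1.4]},
    {"jaw": 0.4,"offset": [35.7,-19.8,0],"rot": [0,0,-1.4]},
    {"jaw": 0.4,"offset": [0,0,22],"rot": [0,0,0]},
    {"jaw": 0.4,"offset": [0,0,25],"rot": [0,0,0]},
    {"jaw": 0.4,"offset": [0,0,20],"rot": [0,0,0]}
  ]
}}

```text
time_s: 18.0
eef_pos: [0.5109, 0.008, 0.0524]
eef_rot: [-0.001, 0.793, 0.61, -0.001]
wrist_force: [0.0, -0.3, -1.3]
opening: 0.597
grasp_force: 63.2
```

>>> {"method": "apply_moves", "body": {
  "moves": [
    {"jaw": 0.4,"offset": [0,0,5],"rot": [0,0,0]},
    {"jaw": 0.4,"offset": [0,0,0],"rot": [0,0,0]},
    {"jaw": 0.4,"offset": [0,0,0],"rot": [0,0,0]},
    {"jaw": 0.4,"offset": [0,0,0],"rot": [0,0,0]},
    {"jaw": 0.4,"offset": [0,0,0],"rot": [0,0,0]}
  ]
}}

```text
time_s: 18.62
eef_pos: [0.5128, 0.0073, 0.0504]
eef_rot: [0.0, 0.793, 0.61, 0.0]
wrist_force: [0.4, -0.4, -2.3]
opening: 0.591
grasp_force: 63.1
```

>>> {"method": "apply_moves", "body": {
  "moves": [
    {"jaw": 0.4,"offset": [0.5,-1.3,4],"rot": [0,0,0]},
    {"jaw": 0.4,"offset": [0,0,5],"rot": [0,0,0]},
    {"jaw": 0.4,"offset": [0,0,5],"rot": [0,0,0]},
    {"jaw": 0.4,"offset": [0,0,1],"rot": [0,0,0]},
    {"jaw": 0.4,"offset": [0,0,0],"rot": [0,0,0]}
  ]
}}

```text
time_s: 19.25
eef_pos: [0.5112, 0.0083, 0.0346]
eef_rot: [-0.0, 0.793, 0.61, -0.0]
wrist_force: [0.8, -0.0, -2.1]
opening: 0.597
grasp_force: 63.1
```

>>> {"method": "apply_moves", "body": {
  "moves": [
    {"jaw": 0.4,"offset": [0,0,1],"rot": [0,0,0]},
    {"jaw": 0.4,"offset": [0,0,1],"rot": [0,0,0]},
    {"jaw": 0.4,"offset": [0,0,0.7],"rot": [0,0,0]},
    {"jaw": 0.4,"offset": [0,0,0],"rot": [0,0,0]},
    {"jaw": 0.4,"offset": [0,0,0],"rot": [0,0,0]}
  ]
}}

```text
time_s: 19.88
eef_pos: [0.5113, 0.0083, 0.0321]
eef_rot: [-0.0, 0.793, 0.61, 0.0]
wrist_force: [-0.1, -0.6, -1.6]
opening: 0.597
grasp_force: 63.1
```

>>> {"method": "apply_moves", "body": {
  "moves": [
    {"jaw": 0.4,"offset": [0,0,0.8],"rot": [0,0,0]},
    {"jaw": 0.4,"offset": [0,0,0.8],"rot": [0,0,0]},
    {"jaw": 0.4,"offset": [0,0,0.5],"rot": [0,0,0]},
    {"jaw": 0.4,"offset": [0,0,0],"rot": [0,0,0]},
    {"jaw": 0.4,"offset": [0,0,0],"rot": [0,0,0]}
  ]
}}

```text
time_s: 20.5
eef_pos: [0.5115, 0.0083, 0.0317]
eef_rot: [0.0, 0.793, 0.61, -0.0]
wrist_force: [-7.1, 1.2, 16.9]
opening: 0.593
grasp_force: 65.2
```

Contact at the expected height, so the jar is on the floor. I ease off, release and rise, moving towards the block.

>>> {"method": "apply_moves", "body": {
  "moves": [
    {"jaw": 0.4,"offset": [0,0,-1.3],"rot": [0,0,0]},
    {"jaw": 0.7,"offset": [0,0,0],"rot": [0,0,0]},
    {"jaw": 0.85,"offset": [0,0,0],"rot": [0,0,0]},
    {"jaw": 0.85,"offset": [0,0,0],"rot": [0,0,0]},
    {"jaw": 0.85,"offset": [0,0,-10],"rot": [0,0,0]}
  ]
}}

```text
time_s: 21.12
eef_pos: [0.5105, 0.0084, 0.0409]
eef_rot: [-0.001, 0.793, 0.61, -0.001]
wrist_force: [0.5, 0.6, 0.1]
opening: 0.848
grasp_force: 0.0
```

>>> {"method": "apply_moves", "body": {
  "moves": [
    {"jaw": 0.85,"offset": [0,0,-30],"rot": [0,0,0]},
    {"jaw": 0.85,"offset": [0,0,-50],"rot": [0,0,0]},
    {"jaw": 0.85,"offset": [0,0,-50],"rot": [0,0,0]},
    {"jaw": 0.85,"offset": [-20,0,0],"rot": [0,0,0]},
    {"jaw": 0.85,"offset": [0,0,0],"rot": [0,0,0]}
  ]
}}

```text
time_s: 21.75
eef_pos: [0.5064, -0.0117, 0.1725]
eef_rot: [0.001, 0.793, 0.609, 0.001]
wrist_force: [0.6, 0.1, 0.3]
opening: 0.85
grasp_force: 0.0
```

```bash
python3 - <<'E'
from meas import *
im,d,K,T,P=look('wrist');np.savez('/tmp/w5.npz',im=im,d=d,K=K,T=T);cv2.imwrite('pics/w5.png',im[:,:,::-1])
near=(abs(P[...,0]-.51)<.12)&(abs(P[...,1]-.01)<.2)
b=near&(P[...,2]>.055)&(P[...,2]<.075)
n,l,s,ce=cv2.connectedComponentsWithStats(b.astype(np.uint8))
for i in range(1,n):
    if s[i,4]>100:
        q=P[l==i];zt=np.median(q[:,2]);q=q[abs(q[:,2]-zt)<.002];c,r=cv2.minEnclosingCircle((q[:,:2]*1000).astype(np.float32));print(s[i],np.round(c,1),round(r,1),zt,np.round(np.linalg.svd(q-q.mean(0),full_matrices=False)[2][2],3))
b=near&(P[...,2]>.036)&(P[...,2]<.043)&(P[...,1]<-.02);q=P[b];r=cv2.minAreaRect((q[:,:2]*1000).astype(np.float32));print('block',np.round(r[0],1),np.round(r[1],1),r[2],np.median(q[:,2]))
o=ctrl.get_obs();print(o['time_s'],o['eef_pos'])
p=(.4873,-.077)
plan([((*p,.10),down(-15),4,.75)])
E
```

```text
[ 293   22   59   64 2995] [533.8  87.2] 21.1 0.06461786161852628 [-0.003  0.001  1.   ]
[ 287  132   66   66 3409] [511.5   9.4] 26.1 0.06354211262475573 [ 0.  0. -1.]
block [487.2 -77.4] [72.4 40.1] 75.20032501220703 0.03969645626590765
21.8 [ 0.5060356  -0.0111401   0.17166255]
{"jaw":0.75,"offset":[-17.1, -0.3, 17.9],"rot":[0.0, -0.0, 0.0]}
{"jaw":0.75,"offset":[-17.1, -0.3, 17.9],"rot":[0.0, -0.0, 0.0]}
{"jaw":0.75,"offset":[-17.2, -0.3, 17.9],"rot":[0.0, -0.0, 0.0]}
{"jaw":0.75,"offset":[-17.1, -0.2, 17.9],"rot":[0.0, -0.0, 0.0]}
```

View pics/w5.png

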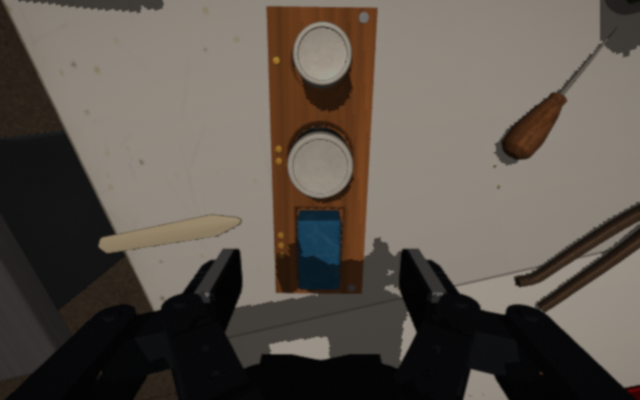

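Both pots stand seated at (322,53) and (320,164), and the block is at (320,250). Next I grasp the block.

>>> {"method": "apply_moves", "body": {
  "moves": [
    {"jaw": 0.75,"offset": [-17.1,-0.3,18],"rot": [0,0,0]},
    {"jaw": 0.75,"offset": [-17.1,-0.3,18],"rot": [0,0,0]},
    {"jaw": 0.75,"offset": [-17.2,-0.3,18],"rot": [0,0,0]},
    {"jaw": 0.75,"offset": [-17.1,-0.3,18],"rot": [0,0,0]},
    {"jaw": 0.75,"offset": [0,0,20],"rot": [0,0,0]}
  ]
}}

```text
time_s: 22.42
eef_pos: [0.4869, -0.0772, 0.0781]
eef_rot: [-0.001, 0.793, 0.609, -0.0]
wrist_force: [0.0, 0.1, -0.4]
opening: 0.751
grasp_force: 0.0
```

>>> {"method": "apply_moves", "body": {
  "moves": [
    {"jaw": 0.75,"offset": [0,0,0],"rot": [0,0,0]},
    {"jaw": 0.75,"offset": [0,0,0],"rot": [0,0,0]},
    {"jaw": 0.75,"offset": [0,0,0],"rot": [0,0,0]},
    {"jaw": 0.75,"offset": [0,0,0],"rot": [0,0,0]},
    {"jaw": 0.75,"offset": [0,0,0],"rot": [0,0,0]}
  ]
}}

```text
time_s: 23.05
eef_pos: [0.4877, -0.077, 0.0797]
eef_rot: [0.0, 0.793, 0.61, 0.0]
wrist_force: [-0.1, 0.6, -0.2]
opening: 0.754
grasp_force: 0.0
```

```bash
python3 - <<'E'
from meas import *
o=ctrl.get_obs();print(o['time_s'],o['eef_pos'])
print(move_to((.4872,-.0774,.019),down(-14.8)))
E
```

```text
23.05 [ 0.48769661 -0.07697662  0.07970568]
(array([-0.5, -0.4, 60.7]), array([ 0. ,  0. , -0.1]))
```

>>> {"method": "apply_moves", "body": {
  "moves": [
    {"jaw": 0.75,"offset": [-0.5,-0.4,20],"rot": [0,0,0]},
    {"jaw": 0.75,"offset": [0,0,22],"rot": [0,0,0]},
    {"jaw": 0.75,"offset": [0,0,14],"rot": [0,0,0]},
    {"jaw": 0.75,"offset": [0,0,4],"rot": [0,0,0]},
    {"jaw": 0.75,"offset": [0,0,0],"rot": [0,0,0]}
  ]
}}

```text
time_s: 23.68
eef_pos: [0.487, -0.0774, 0.0194]
eef_rot: [-0.0, 0.793, 0.61, -0.0]
wrist_force: [0.8, -0.8, -0.3]
opening: 0.751
grasp_force: 0.0
```

>>> {"method": "apply_moves", "body": {
  "moves": [
    {"jaw": 0.25,"offset": [0,0,0],"rot": [0,0,0]},
    {"jaw": 0.25,"offset": [0,0,0],"rot": [0,0,0]},
    {"jaw": 0.25,"offset": [0,0,0],"rot": [0,0,0]},
    {"jaw": 0.25,"offset": [0,0,0],"rot": [0,0,0]},
    {"jaw": 0.25,"offset": [0,0,0],"rot": [0,0,0]}
  ]
}}

```text
time_s: 24.3
eef_pos: [0.4878, -0.0777, 0.0203]
eef_rot: [0.001, 0.793, 0.61, 0.001]
wrist_force: [0.4, -0.1, 5.8]
opening: 0.455
grasp_force: 62.0
```

>>> {"method": "apply_moves", "body": {
  "moves": [
    {"jaw": 0.25,"offset": [0,0,-10],"rot": [0,0,0]},
    {"jaw": 0.25,"offset": [0,0,-20],"rot": [0,0,0]},
    {"jaw": 0.25,"offset": [0,0,-50],"rot": [0,0,0]},
    {"jaw": 0.25,"offset": [0,0,-60],"rot": [0,0,0]},
    {"jaw": 0.25,"offset": [0,0,-50],"rot": [0,0,0]}
  ]
}}

```text
time_s: 24.92
eef_pos: [0.4868, -0.0773, 0.2119]
eef_rot: [0.001, 0.793, 0.61, 0.0]
wrist_force: [0.5, 0.3, -0.7]
opening: 0.453
grasp_force: 61.2
```

```bash
python3 - <<'E'
from meas import *
o=ctrl.get_obs();print(o['time_s'],o['eef_pos'],o['grasp_force'],o['opening'])
im,d,K,T,P=look('wrist');Tt=tool();Q=(P-Tt[:3,3])@Tt[:3,:3]
hsv=cv2.cvtColor(im,cv2.COLOR_RGB2HSV)
m=(hsv[...,0]>90)&(hsv[...,0]<125)&(hsv[...,1]>100)&(abs(Q[...,1])<.03)&(abs(Q[...,0])<.06)&(abs(Q[...,2])<.05)
q=Q[m];print(len(q),np.round(np.percentile(q,[1,50,99],axis=0),4).tolist())
zt=np.percentile(q[:,2],30);s=q[abs(q[:,2]-zt)<.003];w=np.linalg.svd(s-s.mean(0),full_matrices=False)[2][2]
r=cv2.minAreaRect((s[:,:2]*1000).astype(np.float32));print('top',zt,w,r)
L=np.array([.5137,.3232,.1062]);az=np.radians(176.1);th=np.radians(24.1)
vz=np.array([np.sin(th)*np.cos(az),np.sin(th)*np.sin(az),np.cos(th)]);V=L+.075*vz
vy=np.cross(vz,[-np.cos(az),-np.sin(az),0]);vy/=np.linalg.norm(vy);print('V',V,'vz',vz,'vy',vy)
# tool z=-vz ; tool x=+vy (world +y) ; y=z cross x
Z=-vz;X=vy if vy[1]>0 else -vy;Y=np.cross(Z,X);Rm=np.c_[X,Y,Z]
tcp=V-Rm@np.array([0,0,-.0045]);print('tcp',tcp)
up=tcp+vz*.06
np.savez('/tmp/goal.npz',R=Rm,V=V,tcp=tcp)
plan([((.47,.0,.24),down(-14.8),2,.25),(up,Rm,8,.25),(tcp,Rm,5,.25)])
E
```

```text
24.925 [ 0.48675445 -0.07725469  0.21192882] 61.18014693260193 0.4528725417393669
14912 [[-0.0326, -0.0232, -0.014], [0.0085, -0.0039, -0.0124], [0.0364, 0.0152, 0.0111]]
top -0.01275452570707808 [ 3.25126279e-04  1.31789184e-02 -9.99913101e-01] ((0.9837837219238281, -3.8923168182373047), (40.179500579833984, 71.2677230834961), 89.15975952148438)
V [0.48314613 0.32528295 0.17466256] vz [-0.40738488  0.02777271  0.91283418] vy [0.06801529 0.99768428 0.        ]
tcp [0.48497937 0.32515798 0.17055481]
{"jaw":0.25,"offset":[35.3, -19.7, -10.8],"rot":[0.3, 0.0, -0.0]}
{"jaw":0.25,"offset":[35.4, -19.8, -10.7],"rot":[0.3, 0.0, -0.0]}
{"jaw":0.25,"offset":[39.2, -11.6, 1.8],"rot":[-3.0, 0.3, -1.3]}
{"jaw":0.25,"offset":[39.4, -10.8, 1.3],"rot":[-3.0, 0.3, -1.3]}
{"jaw":0.25,"offset":[39.7, -10.0, 1.1],"rot":[-3.0, 0.3, -1.3]}

{"jaw":0.25,"offset":[39.8, -9.1, 0.7],"rot":[-3.0, 0.3, -1.3]}
{"jaw":0.25,"offset":[40.1, -8.2, 0.5],"rot":[-3.0, 0.3, -1.3]}
{"jaw":0.25,"offset":[40.2, -7.4, 0.3],"rot":[-3.0, 0.3, -1.3]}
{"jaw":0.25,"offset":[40.4, -6.4, 0.2],"rot":[-3.0, 0.3, -1.3]}
{"jaw":0.25,"offset":[40.6, -5.6, 0.0],"rot":[-3.0, 0.3, -1.3]}

{"jaw":0.25,"offset":[0.0, -0.0, 12.0],"rot":[0.0, 0.0, -0.1]}
{"jaw":0.25,"offset":[0.0, -0.0, 12.0],"rot":[0.0, 0.0, -0.1]}
{"jaw":0.25,"offset":[0.0, -0.0, 12.0],"rot":[0.0, 0.0, -0.1]}
{"jaw":0.25,"offset":[0.0, -0.0, 12.0],"rot":[0.0, 0.0, -0.1]}
{"jaw":0.25,"offset":[0.0, -0.0, 12.0],"rot":[0.0, 0.0, -0.1]}
```

>>> {"method": "apply_moves", "body": {
  "moves": [
    {"jaw": 0.25,"offset": [35.3,-19.7,-10.8],"rot": [0.3,0,0]},
    {"jaw": 0.25,"offset": [35.4,-19.8,-10.7],"rot": [0.3,0,0]},
    {"jaw": 0.25,"offset": [39.2,-11.6,1.8],"rot": [-3,0.3,-1.3]},
    {"jaw": 0.25,"offset": [39.4,-10.8,1.3],"rot": [-3,0.3,-1.3]},
    {"jaw": 0.25,"offset": [39.7,-10,1.1],"rot": [-3,0.3,-1.3]}
  ]
}}

```text
time_s: 25.6
eef_pos: [0.4628, 0.125, 0.226]
eef_rot: [0.054, 0.769, 0.635, 0.052]
wrist_force: [1.1, -0.3, -0.3]
opening: 0.457
grasp_force: 61.1
```

>>> {"method": "apply_moves", "body": {
  "moves": [
    {"jaw": 0.25,"offset": [39.8,-9.1,0.7],"rot": [-3,0.3,-1.3]},
    {"jaw": 0.25,"offset": [40.1,-8.2,0.5],"rot": [-3,0.3,-1.3]},
    {"jaw": 0.25,"offset": [40.2,-7.4,0.3],"rot": [-3,0.3,-1.3]},
    {"jaw": 0.25,"offset": [40.4,-6.4,0.2],"rot": [-3,0.3,-1.3]},
    {"jaw": 0.25,"offset": [40.6,-5.6,0],"rot": [-3,0.3,-1.3]}
  ]
}}

```text
time_s: 26.22
eef_pos: [0.4568, 0.3292, 0.2179]
eef_rot: [0.148, 0.718, 0.666, 0.141]
wrist_force: [0.1, -0.3, -0.6]
opening: 0.46
grasp_force: 61.1
```

>>> {"method": "apply_moves", "body": {
  "moves": [
    {"jaw": 0.25,"offset": [0,0,0],"rot": [0,0,0]},
    {"jaw": 0.25,"offset": [0,0,0],"rot": [0,0,0]},
    {"jaw": 0.25,"offset": [0,0,0],"rot": [0,0,0]},
    {"jaw": 0.25,"offset": [0,0,0],"rot": [0,0,0]},
    {"jaw": 0.25,"offset": [0,0,0],"rot": [0,0,0]}
  ]
}}

```text
time_s: 26.85
eef_pos: [0.4579, 0.3274, 0.218]
eef_rot: [0.148, 0.718, 0.665, 0.14]
wrist_force: [-0.3, -0.2, -0.9]
opening: 0.456
grasp_force: 61.1
```

```bash
cat > blk.py <<'E'
from meas import *
g=np.load('/tmp/goal.npz')
o=ctrl.get_obs();print(o['time_s'],o['eef_pos'],o['grasp_force'],np.round(o['q'],2))
im,d,K,T,P=look('wrist');Tt=T@np.linalg.inv(ctrl.camera_params('wrist')['mount']);Q=(P-Tt[:3,3])@Tt[:3,:3]
hsv=cv2.cvtColor(im,cv2.COLOR_RGB2HSV)
m=(hsv[...,0]>90)&(hsv[...,0]<125)&(hsv[...,1]>100)&(abs(Q[...,1])<.03)&(abs(Q[...,0])<.06)&(abs(Q[...,2])<.05)
q=Q[m];zt=np.percentile(q[:,2],30);s=q[abs(q[:,2]-zt)<.003];w=np.linalg.svd(s-s.mean(0),full_matrices=False)[2][2]
r=cv2.minAreaRect((s[:,:2]*1000).astype(np.float32));print('held block: top z',round(zt,4),'n',np.round(w,3),'rect',np.round(r[0],1),np.round(r[1],1),round(r[2],1))
print('to tcp goal',move_to(g['tcp'],g['R']),'R err shown in deg')
E
python3 blk.py
```

```text
26.85 [0.4578543  0.32738562 0.21803169] 61.129775047302246 [ 0.54 -0.01  1.9  -0.29  0.93  0.75]
held block: top z -0.02 n [ 0.002  0.004 -1.   ] rect [ 0.8 -0.6] [39.9 71.5] 89.7
to tcp goal (array([-0.5,  6.1, 54.4]), array([-0.6, -0.1, -0.5])) R err shown in deg
```

The block is held squarely with its centre 4.5 mm behind the TCP, as assumed. I go in to the view point.

>>> {"method": "apply_moves", "body": {
  "moves": [
    {"jaw": 0.25,"offset": [-1.3,6.5,8],"rot": [-0.6,0,-0.5]},
    {"jaw": 0.25,"offset": [0,0,16],"rot": [0,0,0]},
    {"jaw": 0.25,"offset": [0,0,16],"rot": [0,0,0]},
    {"jaw": 0.25,"offset": [0,0,10],"rot": [0,0,0]},
    {"jaw": 0.25,"offset": [0,0,4],"rot": [0,0,0]}
  ]
}}

```text
time_s: 27.52
eef_pos: [0.485, 0.3245, 0.1696]
eef_rot: [0.152, 0.715, 0.668, 0.142]
wrist_force: [0.1, 0.6, -1.3]
opening: 0.457
grasp_force: 61.1
```

>>> {"method": "apply_moves", "body": {
  "moves": [
    {"jaw": 0.25,"offset": [0,0,0],"rot": [0,0,0]},
    {"jaw": 0.25,"offset": [0,0,0],"rot": [0,0,0]},
    {"jaw": 0.25,"offset": [0,0,0],"rot": [0,0,0]},
    {"jaw": 0.25,"offset": [0,0,0],"rot": [0,0,0]},
    {"jaw": 0.25,"offset": [0,0,0],"rot": [0,0,0]}
  ]
}}

```text
time_s: 28.15
eef_pos: [0.4852, 0.3249, 0.1713]
eef_rot: [0.152, 0.714, 0.668, 0.143]
wrist_force: [-0.6, 0.5, -1.4]
opening: 0.46
grasp_force: 61.1
```

```bash
python3 blk.py; python3 - <<'E'
from meas import *
im,d,K,T,P=look('scene');cv2.imwrite('pics/s2.png',cv2.resize(im[140:300,210:370,::-1],None,fx=3.6,fy=3.6))
im,d,K,T,P=look('top')
for n,(x,y) in dict(tin=(.443,-.277),pot=(.534,.087),jar=(.5115,.0094)).items():
    m=(abs(P[...,0]-x)<.05)&(abs(P[...,1]-y)<.05)&(P[...,2]>(.015 if n=='tin' else .05))&(P[...,2]<.09);q=P[m];print(n,np.round((q.min(0)+q.max(0))/2,3),len(q))
E
```

```text
28.15 [0.48524789 0.32491948 0.17127029] 61.132543087005615 [ 0.51  0.09  1.9  -0.31  0.82  0.75]
held block: top z -0.02 n [ 0.002  0.003 -1.   ] rect [ 0.9 -0.5] [40.1 71.1] 88.9
to tcp goal (array([ 0.2, -0.5,  0.5]), array([ 0. , -0.1,  0. ])) R err shown in deg
tin [ 0.442 -0.264  0.023] 55
pot [0.534 0.086 0.061] 124
jar [0.512 0.007 0.06 ] 183
```

View pics/s2.png

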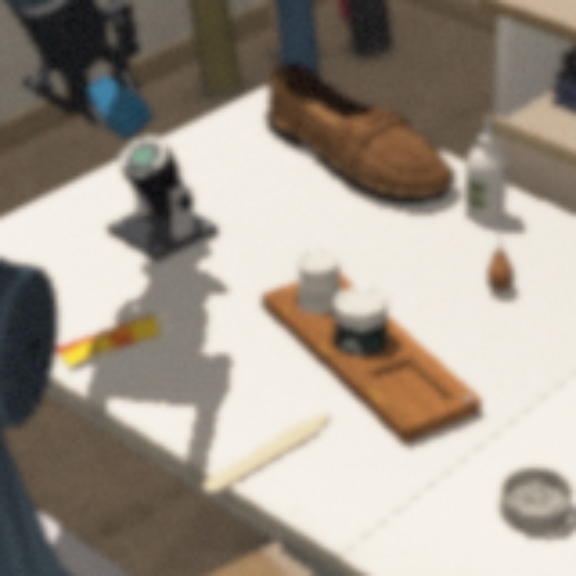

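The picture shows the block at crop (120,105), held square above the lens at (145,155). Pot and jar stand seated in the rack, and the tin is untouched. Handing in.

```bash
python3 -c "
from bench import ctrl
print(ctrl.hand_in())"
```

```text
the job is handed in; nothing more can be done
None
```

The job is handed in, with no verdict returned: the pot stands in pocket 1, the jar in pocket 2, and by my last measurement the block is held about 1 mm from the view point, square to the lens.

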